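# Free-running check of a kitchen lazy Susan

### The arm

A 6-joint arm with a two-finger parallel gripper is mounted at the origin on the work surface. World frame = base frame: x ahead of the robot, y to its left, z up, the work surface at z = 0. Lengths are in m, angles in rad, forces in N, time in s.
With the tool pointing down it reaches from about 0.4 to 0.825 m from the base axis. Payload 7 kg.
Tool frame: the origin (TCP) lies between the finger pads, 19 mm behind the fingertips; this is the grasp point; z points along the fingers, y is the line along which they close (so a half turn about z gives the same grasp; the last joint's range is limited). The gripper opens to 88 mm and grips with 3 to 60 N. Pads are 19 mm wide; open, the fingers measure 130 mm over their backs; the gripper's body (78 mm by 193 mm) begins 47 mm behind the grasp point.
Start: joints at [-0.996, 0.359, 0.012, 0, -1.224, -0.288], TCP at [0.191, -0.647, 0.245] pointing down, gripper open.
Joint ranges: [-3.07, 3.07], [-1.43, 2.12], [-1.02, 1.25], [-3.03, 1.67], [-3.05, -0], [-3.03, 3.03]. Speed limits (rad/s): [2.39, 2.39, 3.01, 3.14, 3.14, 3.14].

### API

Orientations are given as [roll, pitch, yaw] about the fixed x, y, z axes, in that order (R = Rz(yaw) Ry(pitch) Rx(roll)).
In Python, from station import get_state, cams, arm, nets gives the robot as it stands.
- The arm moves only by the shell command python3 -m creep 'ROWS' [FORCE]. ROWS is a JSON object of lists of equal length, an entry for each row: "translation": the shift along the world's x, y, z in mm, a list of three; "spin": the turn about the world's z in rad; "gripper": the opening, from 0 (shut) to 1 (fully open). In form: {"translation": [[dx, dy, dz], ...], "spin": [spin, ...], "gripper": [gripper, ...]}. A call has 1 to 8 rows; each row shifts and turns the commanded pose from where the row before left it; what a row does not reach is not made up. A row lasts 1/10 s, in which the tool goes at most 50 mm and 8.59 degrees, less where a joint would pass 70% of its speed; a pose out of reach is approached as far as the arm can. A call is refused whole if a number of a shift passes 50 or a number of a turn 0.15, either way. A call with a gripper value outside its range is refused whole. The fingers move at their own pace and stop on an object; FORCE is the grip in N (left out, the last holds). Time passes only in rows, so rows that do not move let the fingers close. It gives the time, the measured TCP pose, the force, the opening and the grip force at its end, in the units of the state.
- get_state(): the state, without advancing time (a new reading comes with each control period).
- cams.grab_frame(name): name is "scene" or "top"; returns a dict with "img" (400x640x3 uint8, red, green, blue), "mtx" (3x3 intrinsics, pixels), "R" (3x3) and "t" (3): a world point X has camera coordinates R X + t. Camera axes: x right, y down, z forward; pixel columns grow to the right and rows downward; lengths in m; the calibration is good to about 2 mm. A picture is of the moment at which its call begins. There is no depth.
- arm.job_done(): hands the job in; it is judged then, once.
Trained networks look in the newest picture that a camera, given by its name, has taken for a name from the list of things; names that differ only in an ending like _2 or _b are one class to them, and where a whole thing is asked for, a point or a joint stands for the part that bears it (a point fixed in the world has none). Each returns a list of dicts, best first, with "confidence" (0 to 1); they miss things now and then, are a little off and sometimes report something else, mostly with a low value. They report only what shows in the picture. A call takes as long as a camera call.
- nets.search_frame(camera, label): "centre" ([x, y, z] in m, in world coordinates, good to about 4 mm: the middle of the surface that is visible of it).
- nets.pinpoint(camera, label): "centre" ([x, y, z] in m, in world coordinates, good to about 4 mm: a listed point, or the origin of a listed thing).
The state is a dict: "t": time; "q": joint angles; "qd": joint speeds; "joint_efforts": joint torques, N m; "eef_pos": TCP position; "ee_rot": TCP orientation; "force": force on the tool from outside, world axes, zero at the start; "moment": the same for the moment, N m; "width": finger opening in m; "gripper_force": force on a finger pad.
Only numpy, scipy, OpenCV 4.12 (cv2) and the standard library are available. Lean on these libraries where they do the work, as an engineer would, in place of code of your own. Each camera call takes 0.05 s, during which the arm holds its last target. There are 200 camera calls.

### The job

The lazy Susan's bearing has just been cleaned: check that it runs freely. Using its post, send it round at an easy speed, about one turn in five seconds and in either direction, let go, and while it coasts keep the gripper centred just above the top of the moving post, without touching it, for at least six seconds on end. Then take hold of the post, bring the turntable to a standstill and let go, with the jar in its middle and the other things on the counter left undisturbed.

Things in the scene. Friction and masses are not known exactly. Their poses are not given: they have to be found in the camera images.
- turntable_base: Lazy Susan on the counter: low round aluminium foot, 190 mm across, fixed to the counter; origin on the turning axis at counter height (its z is 0). On it turns, about the vertical axis, a round wooden plate 290 mm across and 18 mm thick, whose upper face is 35 mm above the counter.
- turntable (a joint): Angle of the plate, rad, counterclockwise from above positive, no stops (it keeps counting). At 0 the post lies in the foot's +x direction from the axis. Nearly free bearing: plate and post about 1 kg, moment of inertia 0.011 kg m2 (up to 30 % off), friction torque 0.0005 N m plus 0.0004 N m s/rad: at 1.3 rad/s it loses about 0.1 rad/s each second and coasts for over ten seconds.
- post_top (a point): Centre of the flat top of the post: an upright steel post, 30 mm in diameter and 65 mm tall, fixed on the plate with its axis 110 mm from the turning axis; it stands from 35 to 100 mm above the counter and is the handle of the plate. Just above it means: the TCP (midway between the finger pads) within 30 mm of this point sideways and 22 to 80 mm above it.
- jar: Squat white stoneware jar with a cork lid, 70 mm across and 48 mm tall, about 0.35 kg, standing loose on the middle of the plate (within about 5 mm of the axis). Origin at the centre of its underside. It is to stay upright and in the middle (within 30 mm of the axis).
- sauce_bottle: Red sauce bottle, 60 mm across and 150 mm tall, standing loose on the counter to the robot's right. Origin at the centre of its underside. Leave it alone.
- mug: Mug, 80 mm across and 90 mm tall, standing loose on the counter to the robot's left. Origin at the centre of its underside. Leave it alone.
- canister: Steel canister, 80 mm across and 100 mm tall, standing loose on the counter to the robot's right, nearer than the bottle. Origin at the centre of its underside. Leave it alone.

How it is judged:
On the way, in this order (a step that is already met when the one before it is completed fails the run):
1. the turntable coasts faster than 0.4 rad/s, untouched, while the TCP stays within 30 mm sideways of the post's top and 22 to 80 mm above it, for 6 s on end ((velocity of joint turntable above 0.4 rad/s or velocity of joint turntable below -0.4 rad/s) and contact force between the fingers and turntable_base below 0.05 N and horizontal distance between the grasp point and post_top below 0.03 m and z of the grasp point in the frame of post_top between 0.022 and 0.08 m), for 6 s.
2. the fingers hold the post and the turntable stands still (below 0.08 rad/s) (velocity of joint turntable between -0.08 and 0.08 rad/s and contact force between the fingers and turntable_base above 0.5 N and horizontal distance between the grasp point and post_top below 0.025 m and z of the grasp point in the frame of post_top below 0.016 m), for 0.3 s.
At the end, for the whole second after the job is handed in: The turntable stands still (below 0.04 rad/s), released; the jar upright within 30 mm of the turning axis; bottle, mug and canister upright and within 30 mm of where they were (velocity of joint turntable between -0.04 and 0.04 rad/s and horizontal distance between jar and turntable_base below 0.03 m and angle between each of jar, sauce_bottle, mug, canister's own z axis and vertical below 0.2 rad and distance of each of sauce_bottle, mug, canister from where it was at the start of the episode below 0.03 m); the robot touches nothing.
It fails at once if the turntable is spun faster than 3 rad/s (one turn in two seconds) (velocity of joint turntable above 3 rad/s or velocity of joint turntable below -3 rad/s).
It fails at once if the jar is tipped or leaves the middle of the plate (not (horizontal distance between jar and turntable_base below 0.03 m and angle between jar's own z axis and vertical below 0.2 rad)).
It fails at once if the bottle, mug or canister is knocked over or moved (distance of any of sauce_bottle, mug, canister from where it was at the start of the episode above 0.03 m or angle between any of sauce_bottle, mug, canister's own z axis and vertical above 0.25 rad).
It also fails if it takes over 64 s, if anything falls off the work surface, if the arm or the gripper's body presses on something with over 40 N, if the wrist force passes 120 N, or if a joint passes its speed limit or range.

## Working session

There is one attempt and no reset: what is moved stays moved. The work goes in short steps, Python scripts to look and compute and a shell command to move; the robot and the scene stay as the last step left them, time stands still between calls to the robot, and variables do not carry over. Pictures are saved under pics/ and viewed, at most 10 in all, crops included, and the job is handed in when it is done.

```bash
mkdir -p pics; cat > h.py <<'E'
from station import get_state, cams, arm, nets
import numpy as np, cv2
E
python3 - <<'E'
from h import *
for c in ("scene","top"):
    f=cams.grab_frame(c); cv2.imwrite(f"pics/{c}0.png",f["img"][:,:,::-1])
    for l in ["turntable_base","turntable","post_top","jar","sauce_bottle","mug","canister"]:
        try: print(c,l,[(np.round(d["centre"],3).tolist(),round(d["confidence"],2)) for d in nets.pinpoint(c,l)[:2]])
        except Exception as e: print(c,l,e)
s=get_state();print({k:np.round(v,3).tolist() for k,v in s.items()})
E
```

```text
scene turntable_base [([0.583, -0.08, 0.001], 0.6)]
scene turntable it knows: canister, jar, mug, post_top, sauce_bottle, turntable_base
scene post_top []
scene jar [([0.583, -0.075, 0.035], 0.86)]
scene sauce_bottle [([0.597, -0.388, -0.0], 0.67)]
scene mug [([0.558, 0.429, 0.0], 0.56)]
scene canister [([0.451, -0.407, -0.002], 0.65)]
top turntable_base [([0.586, -0.078, 0.002], 0.67)]
top turntable it knows: canister, jar, mug, post_top, sauce_bottle, turntable_base
top post_top [([0.562, -0.184, 0.097], 0.74)]
top jar [([0.58, -0.076, 0.036], 0.66)]
top sauce_bottle [([0.593, -0.391, -0.001], 0.96)]
top mug [([0.557, 0.426, -0.003], 0.94)]
top canister [([0.446, -0.408, -0.001], 0.77)]
{'t': 0.7, 'q': [-0.996, 0.359, 0.012, -0.0, -1.224, -0.288], 'qd': [-0.001, -0.0, -0.0, -0.0, 0.0, 0.003], 'joint_efforts': [-0.0, -58.216, 29.325, 7.001, 0.013, 0.0], 'eef_pos': [0.191, -0.647, 0.245], 'ee_rot': [-3.142, 0.0, -2.855], 'force': [0.415, 0.372, 0.608], 'moment': [-0.044, 0.02, 0.001], 'gripper_force': 0.0, 'width': 0.088}
```

View pics/top0.png

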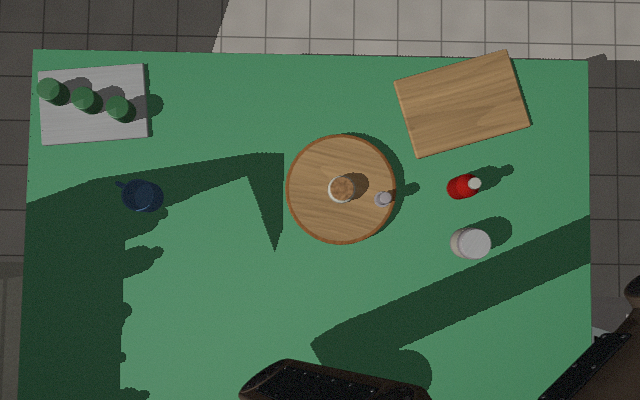

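```bash
python3 - <<'E'
from h import *
for i in range(3):
    f=cams.grab_frame("top")
    for l in ["turntable_base","post_top"]:
        print(l,[(np.round(d["centre"],4).tolist(),round(d["confidence"],2)) for d in nets.pinpoint("top",l)[:2]])
for p in [(.583,-.078,.035),(.562,-.184,.1)]:
    x=f["mtx"]@(f["R"]@np.array(p)+f["t"]); print(p,x[:2]/x[2])
print("cam",-f["R"].T@f["t"], f["mtx"])
E
```

```text
turntable_base [([0.5854, -0.0819, -0.0014], 0.73)]
post_top [([0.5588, -0.1845, 0.0987], 0.97)]
turntable_base [([0.5838, -0.0824, 0.001], 0.72)]
post_top [([0.5593, -0.1851, 0.1028], 0.74)]
turntable_base [([0.5837, -0.0797, 0.0008], 0.64)]
post_top [([0.5573, -0.1828, 0.0976], 0.92)]
(0.583, -0.078, 0.035) [340.10433239 189.255458  ]
(0.562, -0.184, 0.1) [384.61991281 196.16220397]
cam [4.67841216e-01 3.88603920e-04 1.33882017e+00] [[505.41467328   0.         316.72970244]
 [  0.         505.41467328 206.57949646]
 [  0.           0.           1.        ]]
```

The top view shows the plate centred near (341,189), the jar on its middle and the post at (384,199). The bottle is at (462,187), the canister at (470,243) and the mug at (142,196). All of this agrees with the network results.

View pics/scene0.png

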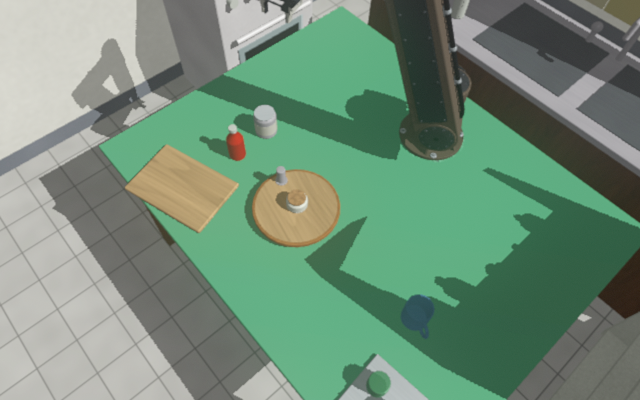

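```bash
python3 -m creep '{"translation":[[40,50,0],[40,50,0],[40,50,0],[40,50,0],[40,50,0],[40,50,0],[40,50,0],[40,50,-10]],"spin":[-0.065,-0.065,-0.065,-0.065,-0.065,-0.065,-0.065,-0.065],"gripper":[1,1,1,1,1,1,1,1]}' 5
```

```text
t: 1.95
eef_pos: [0.442, -0.3341, 0.239]
ee_rot: [-3.141, 0.003, 2.906]
force: [1.0, -0.8, 0.5]
width: 0.0876
gripper_force: 0.0
```

The scene view looks from the far side, with the post at (281,175), the jar at (297,202), the bottle at (236,143) and the canister at (265,121). All of this agrees with the network results.

```bash
python3 -m creep '{"translation":[[24,30,0],[24,30,0],[24,30,0],[24,30,0],[21,31,0],[0,0,-30],[0,0,-30],[0,0,-20]],"spin":[0,0,0,0,0,0,0,0],"gripper":[1,1,1,1,1,1,1,1]}' 5
python3 - <<'E'
from h import *
for c in ("top","scene"):
    f=cams.grab_frame(c); cv2.imwrite(f"pics/{c}1.png",cv2.resize(f["img"][120:260,220:440,::-1],None,fx=3,fy=3))
    print(c,[(np.round(d["centre"],4).tolist(),round(d["confidence"],2)) for d in nets.pinpoint(c,"post_top")[:2]])
print(get_state()["eef_pos"])
E
```

```text
t: 2.75
eef_pos: [0.5568, -0.1839, 0.1557]
ee_rot: [3.142, -0.002, 2.909]
force: [0.1, -0.1, -0.2]
width: 0.0876
gripper_force: 0.0
top [([0.5616, -0.1846, 0.0992], 0.91)]
scene [([0.5598, -0.186, 0.0995], 0.61)]
[ 0.55770381 -0.18470095  0.15813517]
```

View pics/scene1.png

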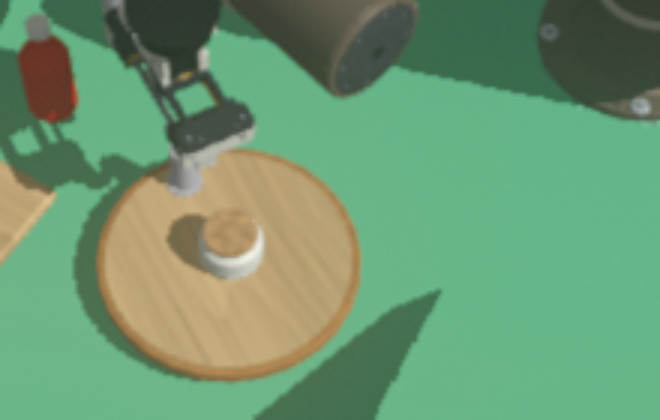

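The crop shows the open fingers just above the post, whose top is at crop pixel (187,178). The jar, at (232,240), is well clear.

```bash
python3 -m creep '{"translation":[[2,0,-25],[0,0,-25],[0,0,0],[0,0,0],[0,0,0],[0,0,0],[0,0,0],[0,0,0]],"spin":[0,0,0,0,0,0,0,0],"gripper":[1,1,0.3,0.3,0.3,0.3,0.3,0.3]}' 8
python3 - <<'E'
from h import *
C=np.array([.5847,-.0805]);p=np.array(get_state()["eef_pos"]);d=p[:2]-C
print(p,np.hypot(*d),np.arctan2(*d[::-1]))
E
```

```text
t: 3.75
eef_pos: [0.5597, -0.1845, 0.1083]
ee_rot: [3.141, 0.001, 2.908]
force: [0.5, -0.3, -0.3]
width: 0.0452
gripper_force: 0.0
[ 0.55968383 -0.18453308  0.10827562] 0.1069985559437074 -1.8067796348325236
```

```bash
python3 -m creep '{"translation":[[0,0,-2],[0,0,0],[0,0,0],[0,0,0],[0,0,0]],"spin":[0,0,0,0,0],"gripper":[0.2,0.2,0.2,0.2,0.2]}' 8
python3 - <<'E'
from h import *
C=np.array([.5847,-.0805])
a=-1.807;w=0;T=[]
ws=[.2,.4,.6,.8,1.0,1.15,1.25,1.25,1.25,1.25,1.25,1.25,1.25,1.25,1.25,1.25]
r=.11;al=[a]
for x in ws: al.append(al[-1]+x*.1)
al=np.array(al);P=r*np.c_[np.cos(al),np.sin(al)]*1000
print(np.round(np.diff(P,axis=0),1).tolist(), al)
p=np.array(get_state()["eef_pos"]);print(p)
E
```

```text
t: 4.25
eef_pos: [0.559, -0.185, 0.1054]
ee_rot: [-3.141, -0.001, 2.908]
force: [-1.5, -5.4, -1.6]
width: 0.0299
gripper_force: 8.0
[[2.1, -0.5], [4.3, -0.9], [6.5, -1.0], [8.8, -0.7], [11.0, 0.2], [12.6, 1.5], [13.3, 3.3], [12.8, 4.9], [12.1, 6.5], [11.2, 7.9], [10.1, 9.3], [8.9, 10.5], [7.5, 11.5], [6.0, 12.3], [4.4, 13.0], [2.8, 13.5]] [-1.807 -1.787 -1.747 -1.687 -1.607 -1.507 -1.392 -1.267 -1.142 -1.017
 -0.892 -0.767 -0.642 -0.517 -0.392 -0.267 -0.142]
[ 0.55895898 -0.1849694   0.10541317]
```

```bash
python3 -m creep '{"translation":[[2.7,-0.6,0],[5.9,-1.1,0],[9.3,-1.1,0],[12.1,-0.2,0],[13.7,1.4,0],[13.4,3.1,0],[12.9,4.7,0],[12.2,6.3,20]],"spin":[0.025,0.055,0.085,0.11,0.125,0.125,0.125,0.125],"gripper":[0.2,0.2,0.2,0.2,0.2,0.7,0.7,0.7]}' 8
python3 - <<'E'
from h import *
s=get_state();print(s["t"],s["eef_pos"],s["qd"])
E
```

```text
t: 5.05
eef_pos: [0.6407, -0.1713, 0.123]
ee_rot: [3.138, -0.003, -2.595]
force: [-0.3, -0.5, -0.1]
width: 0.0478
gripper_force: 0.0
5.05 [ 0.64072415 -0.17127546  0.12298551] [ 0.09942816 -0.0785022   0.47675332  0.01241263 -0.52762637  1.14542806]
```

```bash
python3 -m creep '{"translation":[[11.2,7.7,15],[10.2,9.0,10],[9.0,10.2,8],[7.6,11.3,0]],"spin":[0.05,0,0,0],"gripper":[1,1,1,1]}'
cat > m.py <<'E'
from h import *
import json,os,sys
from scipy.optimize import least_squares
C=np.array([.5847,-.0805]);R=.11
F="log.json"; L=json.load(open(F)) if os.path.exists(F) else []
def see(n=1):
    for i in range(n):
        for c in ("scene","top"):
            t=get_state()["t"]; cams.grab_frame(c)
            ds=nets.pinpoint(c,"post_top")
            for d in ds[:1]:
                x=np.array(d["centre"]);v=x[:2]-C;r=np.hypot(*v)
                ok=d["confidence"]>.4 and abs(r-R)<.025 and abs(x[2]-.1)<.02
                print(c,round(t,2),x.round(3),round(d["confidence"],2),"r",round(r,3),"a",round(np.arctan2(v[1],v[0]),3),ok)
                if ok: L.append([t,np.arctan2(v[1],v[0])])
    json.dump(L,open(F,"w"))
def model(p,t):  # a0,w0 at T0, friction const .0005/I, .0004/I
    k=.0004/p[2];c=.0005/p[2];dt=t-T0
    B=p[1]+c/k
    return p[0]+B*(1-np.exp(-k*dt))/k-c/k*dt, B*np.exp(-k*dt)-c/k
T0=4.9
def fit():
    t=np.array([l[0] for l in L]);a=np.array([l[1] for l in L])
    def res(p):
        e=(a-model(p,t)[0]+np.pi)%(2*np.pi)-np.pi
        return np.r_[e/.035,(p[1]-1.25)/.06,(p[2]-.0112)/.002,(p[0]+1.22)/.05]
    s=least_squares(res,[-1.22,1.24,.0112],loss="soft_l1");print("fit",s.x.round(4));return s.x
def plan(p,n=8,z=.155,w=None):
    # time now; aim at post at row ends
    s=get_state();t=s["t"];e=np.array(s["eef_pos"])
    tt=t+.1*np.arange(1,n+1);a,_=model(p,tt)
    P=np.c_[C[0]+R*np.cos(a),C[1]+R*np.sin(a)]
    a0,w0=model(p,np.array(t));Q=C+R*np.r_[np.cos(a0),np.sin(a0)]
    print("t",round(t,2),"a",round(float(a0),3),"w",round(float(w0),3),"err mm",((e[:2]-Q)*1000).round(1),"z",e[2].round(4),"yaw",round(s["ee_rot"][2],3),"radial yaw",round((float(a0)+np.pi/2+np.pi/2)%np.pi-np.pi/2,3))
    off=Q-e[:2]; m=3
    d=np.diff(np.r_[[Q],P],axis=0)*1000; d[:m]+=off*1000/m
    print("rows",d.round(1).tolist()); print("spin",np.diff(np.r_[a0,a]).round(3).tolist())
if __name__=="__main__":
    if len(sys.argv)>1: see(int(sys.argv[1]))
    p=fit();plan(p)
E
python3 m.py 1
```

```text
t: 5.45
eef_pos: [0.6809, -0.1329, 0.1598]
ee_rot: [-3.141, 0.002, -2.55]
force: [-0.3, -1.1, -0.7]
width: 0.0802
gripper_force: 0.0
scene 5.45 [ 0.68  -0.133  0.1  ] 0.56 r 0.109 a -0.509 True
top 5.55 [ 0.688 -0.121  0.099] 0.79 r 0.111 a -0.372 True
fit [-1.1944  1.273   0.0113]
t 5.65 a -0.265 w 1.207 err mm [-11.6 -23.9] z 0.1577 yaw -2.549 radial yaw 1.306
rows [[6.6, 20.9], [5.0, 21.0], [3.4, 21.0], [-2.0, 12.8], [-3.4, 12.4], [-4.8, 11.8], [-6.1, 11.1], [-7.3, 10.2]]
spin [0.12, 0.119, 0.118, 0.118, 0.117, 0.116, 0.115, 0.114]
```

```bash
python3 -m creep '{"translation":[[6.6,20.9,0],[5.0,21.0,0],[3.4,21.0,0],[-2.0,12.8,0],[-3.4,12.4,0],[-4.8,11.8,0],[-6.1,11.1,0],[-10.3,14.2,0]],"spin":[0,0,0,0,0,0,0,0],"gripper":[1,1,1,1,1,1,1,1]}'
sed -i 's/for c in ("scene","top"):/for c in (sys.argv[2],):/' m.py
python3 m.py 1 scene
```

```text
t: 6.45
eef_pos: [0.6674, -0.0083, 0.1586]
ee_rot: [-3.142, -0.0, -2.551]
force: [0.6, 0.1, -0.3]
width: 0.0879
gripper_force: 0.0
scene 6.45 [ 0.671 -0.012  0.099] 0.75 r 0.11 a 0.668 True
fit [-1.1934  1.27    0.0112]
t 6.55 a 0.782 w 1.126 err mm [ 3.8 -4. ] z 0.159 yaw -2.549 radial yaw -0.788
rows [[-10.5, 9.6], [-11.2, 8.5], [-11.9, 7.3], [-11.1, 4.7], [-11.5, 3.4], [-11.7, 2.1], [-11.8, 0.9], [-11.7, -0.4]]
spin [0.112, 0.111, 0.111, 0.11, 0.109, 0.108, 0.107, 0.106]
```

```bash
python3 -m creep '{"translation":[[-10.5,9.6,0],[-11.2,8.5,0],[-11.9,7.3,0],[-11.1,4.7,0],[-11.5,3.4,0],[-11.7,2.1,0],[-11.8,0.9,0],[-16.7,-1.0,0]],"spin":[0,0,0,0,0,0,0,0],"gripper":[1,1,1,1,1,1,1,1]}'
python3 m.py 1 scene
```

```text
t: 7.35
eef_pos: [0.5709, 0.0269, 0.1586]
ee_rot: [-3.141, 0.0, -2.55]
force: [-0.7, 0.5, 1.0]
width: 0.0878
gripper_force: 0.0
scene 7.35 [0.579 0.032 0.101] 0.86 r 0.113 a 1.62 True
fit [-1.1859  1.2587  0.0109]
t 7.45 a 1.734 w 1.035 err mm [ 2.6 -1.5] z 0.1589 yaw -2.55 radial yaw 0.163
rows [[-11.9, -1.9], [-11.6, -3.0], [-11.1, -4.0], [-9.6, -5.5], [-8.9, -6.4], [-8.2, -7.2], [-7.4, -7.9], [-6.5, -8.5]]
spin [0.103, 0.102, 0.101, 0.101, 0.1, 0.099, 0.098, 0.097]
```

```bash
python3 -m creep '{"translation":[[-11.9,-1.9,0],[-11.6,-3.0,0],[-11.1,-4.0,0],[-9.6,-5.5,0],[-8.9,-6.4,0],[-8.2,-7.2,0],[-7.4,-7.9,0],[-9.5,-12.5,0]],"spin":[0,0,0,0,0,0,0,0],"gripper":[1,1,1,1,1,1,1,1]}'
python3 m.py 1 scene
```

```text
t: 8.25
eef_pos: [0.493, -0.0221, 0.1587]
ee_rot: [-3.141, 0.0, -2.549]
force: [-0.8, 0.0, 0.1]
width: 0.0878
gripper_force: 0.0
fit [-1.1859  1.2587  0.0109]
t 8.35 a 2.631 w 0.961 err mm [3.2 3.7] z 0.1586 yaw -2.551 radial yaw 1.061
rows [[-5.8, -10.7], [-4.8, -11.0], [-3.9, -11.2], [-1.8, -10.1], [-0.9, -10.1], [0.1, -10.1], [1.0, -9.9], [1.8, -9.7]]
spin [0.096, 0.095, 0.094, 0.093, 0.092, 0.092, 0.091, 0.09]
```

```bash
python3 -m creep '{"translation":[[-5.8,-10.7,0],[-4.8,-11.0,0],[-3.9,-11.2,0],[-1.8,-10.1,0],[-0.9,-10.1,0],[0.1,-10.1,0],[1.0,-9.9,0],[2.8,-14.7,0]],"spin":[0,0,0,0,0,0,0,0],"gripper":[1,1,1,1,1,1,1,1]}'
python3 m.py 1 top
```

```text
t: 9.15
eef_pos: [0.4803, -0.11, 0.1587]
ee_rot: [3.142, 0.0, -2.549]
force: [0.1, 0.1, 0.3]
width: 0.0876
gripper_force: 0.0
fit [-1.1859  1.2587  0.0109]
t 9.25 a 3.463 w 0.889 err mm [0.1 4.6] z 0.1585 yaw -2.551 radial yaw -1.249
rows [[3.4, -10.6], [4.2, -10.2], [4.9, -9.7], [5.6, -7.7], [6.1, -7.1], [6.7, -6.5], [7.1, -5.9], [7.5, -5.2]]
spin [0.088, 0.088, 0.087, 0.086, 0.085, 0.085, 0.084, 0.083]
```

```bash
python3 -m creep '{"translation":[[3.4,-10.6,0],[4.2,-10.2,0],[4.9,-9.7,0],[5.6,-7.7,0],[6.1,-7.1,0],[6.7,-6.5,0],[7.1,-5.9,0],[11.0,-7.5,0]],"spin":[0,0,0,0,0,0,0,0],"gripper":[1,1,1,1,1,1,1,1]}'
python3 m.py 1 scene
```

```text
t: 10.05
eef_pos: [0.5296, -0.1749, 0.1587]
ee_rot: [3.141, -0.0, -2.55]
force: [-0.3, 0.7, 0.1]
width: 0.0874
gripper_force: 0.0
scene 10.05 [ 0.534 -0.177  0.101] 0.86 r 0.109 a -2.055 True
fit [-1.191   1.2593  0.0117]
t 10.15 a 4.307 w 0.848 err mm [-10.6   6.3] z 0.1585 yaw -2.55 radial yaw -0.405
rows [[12.2, -5.4], [12.4, -4.6], [12.5, -3.9], [9.0, -1.0], [9.0, -0.3], [8.9, 0.4], [8.7, 1.2], [8.5, 1.8]]
spin [0.084, 0.084, 0.083, 0.082, 0.082, 0.081, 0.08, 0.079]
```

```bash
python3 -m creep '{"translation":[[12.2,-5.4,0],[12.4,-4.6,0],[12.5,-3.9,0],[9.0,-1.0,0],[9.0,-0.3,0],[8.9,0.4,0],[8.7,1.2,0],[12.5,3.0,0]],"spin":[0,0,0,0,0,0,0,0],"gripper":[1,1,1,1,1,1,1,1]}'
python3 m.py 1 scene
```

```text
t: 10.95
eef_pos: [0.6148, -0.185, 0.1587]
ee_rot: [3.141, -0.0, -2.55]
force: [0.2, -0.8, -0.4]
width: 0.0877
gripper_force: 0.0
scene 10.95 [ 0.618 -0.184  0.099] 0.87 r 0.109 a -1.259 True
fit [-1.1894  1.2529  0.0124]
t 11.05 a 5.083 w 0.802 err mm [-8.6 -1.6] z 0.1585 yaw -2.549 radial yaw 0.371
rows [[10.9, 4.0], [10.5, 4.6], [10.1, 5.2], [6.8, 5.2], [6.4, 5.6], [5.9, 6.1], [5.3, 6.4], [4.8, 6.8]]
spin [0.08, 0.079, 0.079, 0.078, 0.077, 0.077, 0.076, 0.075]
```

```bash
python3 -m creep '{"translation":[[10.9,4.0,0],[10.5,4.6,0],[10.1,5.2,0],[6.8,5.2,0],[6.4,5.6,0],[5.9,6.1,0],[5.3,6.4,0],[7.0,10.2,0]],"spin":[0,0,0,0,0,0,0,0],"gripper":[1,1,1,1,1,1,1,1]}'
python3 m.py 1 scene
```

```text
t: 11.85
eef_pos: [0.6775, -0.1374, 0.1587]
ee_rot: [3.142, -0.0, -2.55]
force: [1.4, -0.4, -0.7]
width: 0.0877
gripper_force: 0.0
fit [-1.1894  1.2529  0.0124]
t 11.95 a 5.778 w 0.743 err mm [-2.9 -2.7] z 0.1586 yaw -2.549 radial yaw 1.066
rows [[4.6, 8.2], [4.1, 8.4], [3.5, 8.5], [2.0, 7.7], [1.4, 7.7], [0.8, 7.7], [0.3, 7.7], [-0.3, 7.6]]
spin [0.074, 0.073, 0.073, 0.072, 0.071, 0.071, 0.07, 0.07]
```

```bash
python3 -m creep '{"translation":[[4.6,8.2,0],[4.1,8.4,0],[3.5,8.5,0],[2.0,7.7,0],[1.4,7.7,0],[0.8,7.7,0],[0.3,7.7,0],[-0.8,11.4,0]],"spin":[0.13,0.13,0.13,0.13,0.13,0.13,0.13,0.13],"gripper":[1,1,1,1,1,1,1,1]}'
python3 m.py 1 scene
```

```text
t: 12.75
eef_pos: [0.693, -0.0705, 0.1587]
ee_rot: [3.142, -0.0, -1.505]
force: [0.4, 0.5, 0.4]
width: 0.0876
gripper_force: 0.0
scene 12.75 [ 0.692 -0.072  0.099] 0.83 r 0.108 a 0.078 True
fit [-1.1886  1.2512  0.0125]
t 12.85 a 6.429 w 0.689 err mm [-0.5 -5. ] z 0.1588 yaw -1.506 radial yaw -1.425
rows [[-1.2, 9.1], [-1.7, 8.9], [-2.1, 8.7], [-2.7, 6.8], [-3.2, 6.5], [-3.6, 6.3], [-3.9, 6.0], [-4.3, 5.7]]
spin [0.069, 0.068, 0.067, 0.067, 0.066, 0.066, 0.065, 0.064]
```

```bash
python3 -m creep '{"translation":[[-1.2,9.1,0],[-1.7,8.9,-10],[-2.1,8.7,-15],[-2.7,6.8,-15],[-3.2,6.5,-13],[-3.6,6.3,0],[-3.9,6.0,0],[-4.3,5.7,0]],"spin":[0.09,0.09,0.09,0.08,0.066,0.066,0.065,0.064],"gripper":[0.75,0.7,0.65,0.65,0.6,0.5,0.4,0.35]}' 5
python3 m.py
```

```text
t: 13.65
eef_pos: [0.6702, -0.0127, 0.1055]
ee_rot: [3.141, 0.0, -0.9]
force: [-1.1, -0.2, 0.7]
width: 0.0347
gripper_force: 0.0
fit [-1.1886  1.2512  0.0125]
t 13.65 a 6.961 w 0.64 err mm [-0.2 -1.2] z 0.1055 yaw -0.9 radial yaw -0.893
rows [[-4.5, 5.7], [-4.8, 5.4], [-5.0, 5.0], [-5.3, 4.2], [-5.5, 3.9], [-5.7, 3.5], [-5.8, 3.1], [-5.9, 2.7]]
spin [0.064, 0.063, 0.062, 0.062, 0.061, 0.061, 0.06, 0.06]
```

```bash
python3 -m creep '{"translation":[[-4.5,5.7,0],[-4.8,5.4,0],[-5.0,5.0,0],[-5.3,4.2,0],[-4.4,3.1,0],[-3.1,1.9,0],[-1.8,1.0,0],[-0.6,0.3,0]],"spin":[0.064,0.063,0.062,0.062,0.05,0.035,0.02,0.006],"gripper":[0.2,0.2,0.2,0.2,0.2,0.2,0.2,0.2]}' 8
python3 -m creep '{"translation":[[0,0,0],[0,0,0],[0,0,0],[0,0,0],[0,0,0],[0,0,0],[0,0,0],[0,0,0]],"spin":[0,0,0,0,0,0,0,0],"gripper":[0.2,0.2,0.2,0.2,0.2,0.2,0.2,0.2]}'
```

```text
t: 14.45
eef_pos: [0.642, 0.0152, 0.1057]
ee_rot: [-3.139, -0.001, -0.539]
force: [3.3, 4.0, -3.2]
width: 0.0293
gripper_force: 8.0
t: 15.25
eef_pos: [0.6422, 0.0151, 0.1057]
ee_rot: [-3.139, -0.001, -0.54]
force: [3.9, 5.3, -3.4]
width: 0.0293
gripper_force: 8.0
```

```bash
python3 -m creep '{"translation":[[0.5,0.8,0],[0,0,0],[0,0,0],[0,0,0],[0,0,0],[0,0,0]],"spin":[0,0,0,0,0,0],"gripper":[0.2,0.2,0.2,0.5,0.7,0.7]}'
python3 -m creep '{"translation":[[0,0,0],[0,0,10],[0,0,25],[0,0,35],[0,0,40],[0,0,40],[0,0,0],[0,0,0]],"spin":[0,0,0,0,0,0,0,0],"gripper":[0.8,0.8,0.8,0.8,0.8,0.8,0.8,0.8]}'
python3 - <<'E'
from h import *
C=np.array([.5847,-.0805])
for i in range(4):
    for c in ("top","scene"):
        t=get_state()["t"];f=cams.grab_frame(c)
        for l in ["post_top"]+(["jar"] if i==3 else []):
            for d in nets.pinpoint(c,l)[:1]:
                v=np.array(d["centre"])[:2]-C; print(c,l,round(t,2),np.hypot(*v).round(3),np.arctan2(v[1],v[0]).round(3),round(d["confidence"],2))
cv2.imwrite("pics/end.png",f["img"][:,:,::-1])
E
```

```text
t: 15.85
eef_pos: [0.641, 0.0143, 0.1057]
ee_rot: [3.141, 0.0, -0.538]
force: [0.5, -0.6, 0.6]
width: 0.0481
gripper_force: 0.0
t: 16.65
eef_pos: [0.6418, 0.0149, 0.2577]
ee_rot: [-3.139, -0.002, -0.537]
force: [-0.3, 0.2, -1.7]
width: 0.0697
gripper_force: 0.0
top post_top 16.65 0.113 1.054 0.97
scene post_top 16.75 0.111 1.066 0.76
top post_top 16.85 0.113 1.075 0.87
scene post_top 16.95 0.113 1.093 0.76
top post_top 17.05 0.112 1.043 0.96
scene post_top 17.15 0.109 1.072 0.81
top post_top 17.25 0.115 1.06 0.64
top jar 17.25 0.008 1.146 0.89
scene post_top 17.4 0.112 1.071 0.73
scene jar 17.4 0.005 0.48 0.48
```

View pics/end.png

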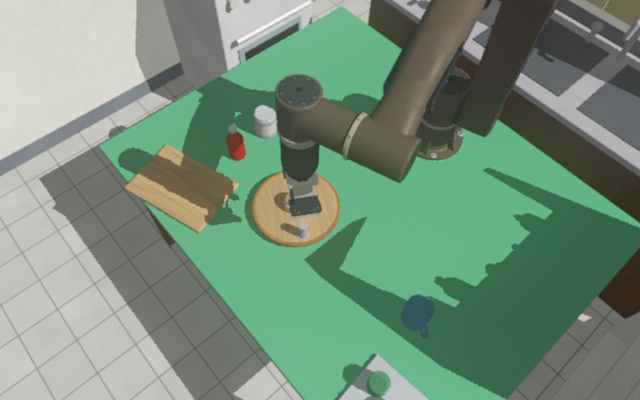

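The picture shows the gripper clear above the plate and the post at (303,231), not moving. The bottle (236,143), canister (265,121) and mug (417,312) are where they started, and the networks put the jar within 8 mm of the axis.

```bash
python3 -c "
from station import arm; print(arm.job_done())"
```

```text
the job is handed in; nothing more can be done
None
```

I handed the job in at about 17 s, but no verdict came back: I spun the lazy Susan to about 1.25 rad/s, hovered over the coasting post for about 7 s, then gripped it to a standstill and let go, with the jar within 8 mm of the axis and the bottle, mug and canister where they started.

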